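# Torque check of a pressure cooker's lid clamp

## Task

The pressure cooker is filled and clamped shut, ready to go on the gas ring. Check its lid clamp first: take the wing knob on top, wring it the tightening way (clockwise seen from above) to about 0.6 newton metre, never past 1, and keep it there for about two seconds to be sure that the clamp screw holds and does not turn. Then let the knob go free, with the screw as you found it and the tumbler and pepper mill beside the cooker left alone.

Things in the scene. Friction and masses are not known exactly. Their poses are not given: they have to be found in the camera images.
- cooker: steel pressure cooker, pot 200 mm across, fixed (full and heavy). Origin on the counter under its centre, z up. Pot handles along x (out to 157 mm, top 108 mm up). Clamp bow, 30 mm wide, over the lid along y (out to 122 mm, top 173 mm up), with a boss 34 mm across, top 180 mm up, in its middle. Steam valve, 30 mm across, top 176 mm up, 62 mm out along +x. Clamp screw upright at the centre.
- knob_mid (a point): middle of the black wing knob on the clamp screw, on its axis, 218 mm above the counter. The knob is a straight upright-sided bar, 126 mm long along this point's x, 16 mm thick along its y (22 mm at the round ends, centred 52 mm out), 28 mm tall (204 to 232 mm up). Below is only a stem 15 mm across, so fingers may reach below the knob. z is up; the knob turns about z and its start angle varies.
- knob (a joint): elastic give of the knob about the screw axis, rad: 0 when untouched, positive clockwise from above (tightening; knob_mid's yaw falls). Bow and lid seal yield springily, 5 newton metre per rad: 0.12 at 0.6 newton metre, 0.20 at 1. It springs back to 0 when let go.
- screw (a joint): angle of the clamp screw in its thread, rad, positive clockwise from above; any value from -0.8 to 0.8 at the start. The screw is tight and stays put up to about 1.2 newton metre either way; beyond that it slips round and stays turned. The knob's yaw is the cooker's yaw minus this minus knob.
- screw_ref (a point): an unmarked point that turns with the clamp screw but not with the springy give of the knob: 50 mm out from the screw's axis along the resting knob's x axis, 153 mm above the counter. It shifts 1 mm for each 0.02 rad that the screw turns in its thread.
- tumbler: glass tumbler, 72 mm across the rim, 110 mm tall, standing loose close beside the cooker, about 170 to 200 mm from its centre. Origin under its centre.
- pepper_mill: dark turned-wood pepper mill, 56 mm across, 162 mm tall, standing loose close beside the cooker, about 170 to 200 mm from its centre on the other side. Origin under its centre.
Not all that is in view belongs to the job. What is shaped like the tumbler but blue or purple is not meant.

How it is judged:
On the way:
1. the knob is wrung clockwise with 0.4 to 1 newton metre (the knob gives 0.08 to 0.20 rad) for one and a half seconds while the screw stays put (value of joint knob between 0.08 and 0.2 rad and distance of screw_ref from where it was at the start of the episode below 0.003 m), for 1.5 s.
At the end, for the whole second after the job is handed in: after the check the knob is free and has sprung back (knob within 0.02 rad of 0, at rest), the screw stands where it stood at the start (screw_ref within 3 mm, which is 0.06 rad of the screw), and the tumbler and pepper mill stand upright within 20 mm of where they were (value of joint knob between -0.02 and 0.02 rad and velocity of joint knob between -0.05 and 0.05 rad/s and distance of screw_ref from where it was at the start of the episode below 0.003 m and distance of each of tumbler, pepper_mill from where it was at the start of the episode below 0.02 m and angle between each of tumbler, pepper_mill's own z axis and vertical below 0.1 rad); the robot touches nothing.
It fails at once if the knob is wrung past 1 newton metre the tightening way (knob above 0.20 rad) (value of joint knob above 0.2 rad).
It fails at once if the clamp screw is turned in its thread, either way, by more than 0.06 rad (screw_ref moved 3 mm) (distance of screw_ref from where it was at the start of the episode above 0.003 m).
It fails at once if the tumbler or the pepper mill is knocked over or shoved by more than 20 mm (distance of any of tumbler, pepper_mill from where it was at the start of the episode above 0.02 m or angle between any of tumbler, pepper_mill's own z axis and vertical above 0.35 rad).
It also fails if it takes over 40 s, if anything falls off the work surface, if the arm or the gripper's body presses on something with over 40 N, if the wrist force passes 120 N, or if a joint passes its speed limit or range.

## Robot

A 6-joint arm with a two-finger parallel gripper is mounted at the origin on the work surface. World frame = base frame: x ahead of the robot, y to its left, z up, the work surface at z = 0. Lengths are in m, angles in rad, forces in N, time in s.
With the tool pointing down it reaches from about 0.375 to 0.975 m from the base axis. Payload 3.8 kg.
Tool frame: the origin (TCP) lies at the centre of the arm's flange, where the gripper is bolted on; the fingertips stand 173 mm ahead of it and the grasp point (between the pads) lies 155 mm ahead of it; z points along the fingers, y is the line along which they close (so a half turn about z gives the same grasp; the last joint's range is limited). The gripper opens to 85 mm and grips with 20 to 120 N. Pads are 22 mm wide; open, the fingers measure 114 mm over their backs; the gripper's body (76 mm by 85 mm) begins 54 mm behind the grasp point. The pads swing forward as they close: fully open they stand 13 mm farther back than shut.
Start: joints at [-1.265, 0.264, 1.604, -0, 1.274, -0.037], TCP at [0.227, -0.636, 0.405] pointing down, gripper open.
Joint ranges: [-2.63, 2.63], [-0.94, 2.18], [0.31, 2.57], [-1.31, 4.45], [0, 2.66], [-2.55, 2.55]. Speed limits (rad/s): [2.57, 2.57, 3.14, 3.14, 3.14, 3.14].

## Interface

Orientations are given as a unit quaternion [x, y, z, w].
In Python, from rig import ctrl gives the robot as it stands.
- The arm moves only by the shell command python3 -m crank 'ROWS'. ROWS is a JSON object of lists of equal length, an entry for each row: "dr": the turn, a rotation vector about the tool's x, y, z in rad, a list of three; "delta_pos": the shift along the tool's x, y, z in mm, a list of three; "grip": the closure, from 0 (fully open) to 1 (shut). A call has 1 to 5 rows; each row is the pose to reach, as a shift and turn from the pose commanded when the call began, along the tool's axes at that moment; what a row does not reach only later rows make up. A row lasts 1/8 s, in which the tool goes at most 62.5 mm and 10.7 degrees, less where a joint would pass 70% of its speed; a pose out of reach is approached as far as the arm can. A call with a gripper value outside its range is refused whole. The fingers move at their own pace and stop on an object; the grip force is fixed at half the most. Time passes only in rows, so rows that repeat a pose let the fingers close. It gives the time, the measured TCP pose, the force, the opening and the grip force at its end, in the units of the state.
- ctrl.get_state(): the state, without advancing time (a new reading comes with each control period).
- ctrl.grab_frame(name): name is "scene" or "top"; returns a dict with "image" (384x512x3 uint8, blue, green, red), "K" (3x3 intrinsics, pixels), "D" ([k1, k2, p1, p2, k3] as OpenCV has them; the pictures are not rectified), "view" (4x4, takes a point from world to camera coordinates). Camera axes: x right, y down, z forward; pixel columns grow to the right and rows downward; lengths in m; the calibration is good to about 2 mm. A picture is of the moment at which its call begins. There is no depth.
- ctrl.hand_in(): hands the job in; it is judged then, once.
The state is a dict: "time_s": time; "joints": joint angles; "dq": joint speeds; "joint_torque": joint torques, N m; "position": TCP position; "tool_rot": TCP orientation; "wrist_force": force on the tool from outside, world axes, zero at the start; "torque": the same for the moment, N m; "grip_width": opening from 0.0 (shut) to 1.0 (fully open); "finger_force": force on a finger pad.
Only numpy, scipy, OpenCV 4.12 (cv2) and the standard library are available. Lean on these libraries where they do the work, as an engineer would, in place of code of your own. Each camera call takes 0.05 s, during which the arm holds its last target. There are 200 camera calls.

## Working session

There is one attempt and no reset: what is moved stays moved. The work goes in short steps, Python scripts to look and compute and a shell command to move; the robot and the scene stay as the last step left them, time stands still between calls to the robot, and variables do not carry over. Pictures are saved under pics/ and viewed, at most 10 in all, crops included, and the job is handed in when it is done.

```bash
mkdir -p pics; ls; python3 - <<'E'
from rig import ctrl
import cv2,numpy as np
for n in("scene","top"):
    f=ctrl.grab_frame(n); cv2.imwrite(f"pics/{n}0.png",f["image"])
    np.savez(f"{n}.npz",K=f["K"],D=f["D"],view=f["view"]); print(n,np.linalg.inv(f["view"])[:3,3], np.array(f["K"])[0,0])
s=ctrl.get_state();print(s)
E
```

```text
pics
scene [ 1.06589769 -0.12981471  0.94551086] 457.260733632245
top [ 0.49567506 -0.0064648   0.99617951] 352.2588928949807
{'time_s': 0.1, 'joints': array([-1.26490231e+00,  2.64739473e-01,  1.60527334e+00, -1.27718340e-05,
        1.27368897e+00, -3.68964553e-02]), 'dq': array([-0.0001755 , -0.00241172, -0.00366751, -0.00042821, -0.00038189,
       -0.0003943 ]), 'joint_torque': array([-5.03190095e-04, -5.16705751e+01, -3.68593168e+01, -2.12027417e-04,
        6.25982400e-03, -2.34563430e-05]), 'position': array([ 0.22678389, -0.63543399,  0.40342519]), 'tool_rot': array([ 9.85346891e-01,  1.70559059e-01, -1.47459592e-04, -1.04422316e-03]), 'wrist_force': array([-0.26960716,  1.04999625,  0.54651338]), 'torque': array([0.02362589, 0.02368808, 0.00508564]), 'finger_force': 0.0, 'grip_width': 1.0007780509818978}
```

View pics/scene0.png

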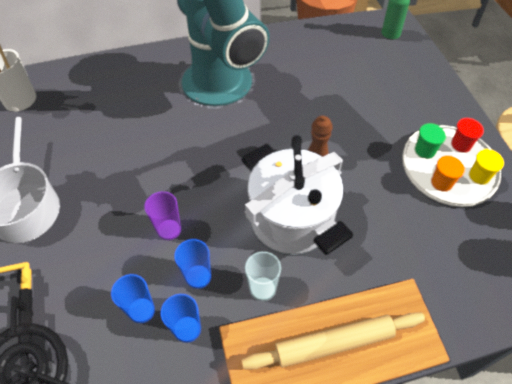

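View pics/top0.png

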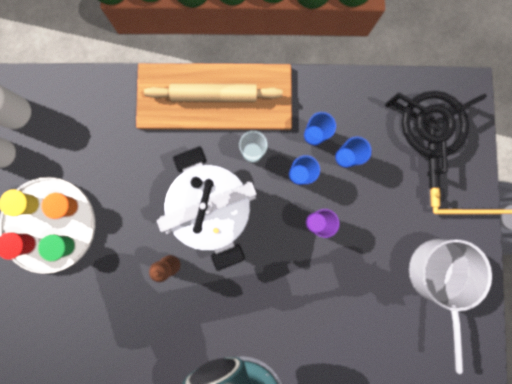

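The clear tumbler is at top (253,146) and scene (263,275). The blue ones (320,128), (353,152), (304,170) and the purple one (323,223) are decoys. The mill is at top (164,268). The cooker knob spans about (197,229) to (208,181) in the top view. I'll enlarge the knob to confirm.

```bash
cat > h.py <<'E'
import numpy as np,cv2
def ray(n,uv,z):
    c=np.load(n+".npz");p=cv2.undistortPoints(np.array([[uv]],float),c["K"],c["D"])[0,0]
    V=np.linalg.inv(c["view"]);d=V[:3,:3]@[p[0],p[1],1];o=V[:3,3]
    return (o+d*(z-o[2])/d[2])
def proj(n,P):
    c=np.load(n+".npz");V=c["view"]
    return cv2.projectPoints(np.array(P,float).reshape(-1,1,3),cv2.Rodrigues(V[:3,:3])[0],V[:3,3],c["K"],c["D"])[0][:,0]
E
python3 - <<'E'
import cv2,numpy as np
a=cv2.imread("pics/top0.png")[120:290,140:280]; b=cv2.imread("pics/scene0.png")[110:310,230:370]
a=cv2.resize(a,None,fx=560/140*0.85,fy=560/140*.85,interpolation=cv2.INTER_CUBIC)
b=cv2.resize(b,None,fx=2.9,fy=2.9,interpolation=cv2.INTER_CUBIC)
o=np.zeros((580,a.shape[1]+b.shape[1]-100,3),np.uint8)
b=b[:,:o.shape[1]-a.shape[1]]
o[:a.shape[0],:a.shape[1]]=a;o[:b.shape[0],a.shape[1]:]=b[:580]
print(a.shape,o.shape)
cv2.imwrite("pics/c1.png",o)
E
```

```text
(578, 476, 3) (580, 782, 3)
```

View pics/c1.png

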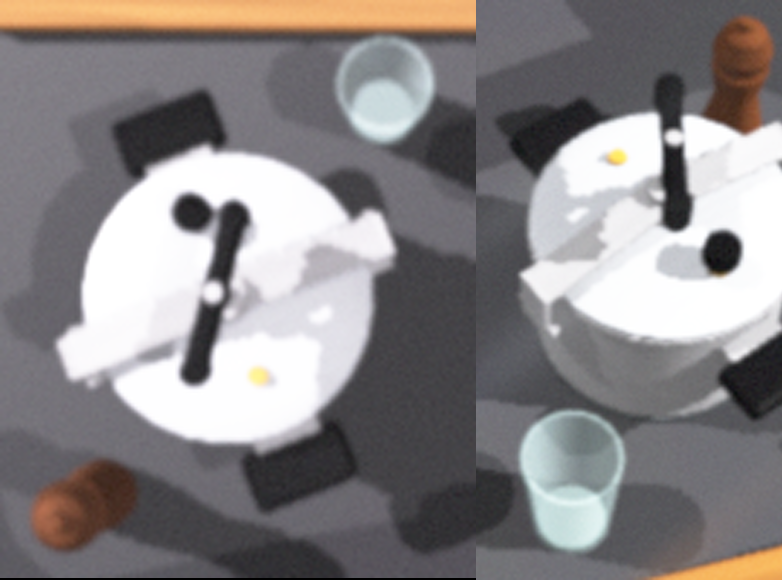

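```bash
python3 - <<'E'
from h import *
t=lambda x,y:(x/3.4+139.65,y/3.4+119.65)
s=lambda x,y:((x-476)/2.9+229.67,y/2.9+109.67)
A=ray("top",t(235,213),.232);B=ray("top",t(196,370),.232);C=ray("top",t(212,291),.232)
print("top",A,B,C,"mid",(A+B)/2,np.linalg.norm(A-B),np.degrees(np.arctan2(*(A-B)[1::-1])))
A=ray("scene",s(677,213),.232);B=ray("scene",s(670,84),.232);C=ray("scene",s(674,137),.232)
print("sc",A,B,C,"mid",(A+B)/2,np.linalg.norm(A-B),np.degrees(np.arctan2(*(A-B)[1::-1])))
print("tumbler",ray("top",t(385,87),.11),"mill",ray("top",t(62,517),.162))
print("handles",ray("top",t(165,118),.108),ray("top",t(300,462),.108),"valve",ray("top",t(192,212),.176))
E
```

```text
top [0.57264235 0.06953217 0.232     ] [0.47257352 0.09318087 0.232     ] [0.52267515 0.08363287 0.232     ] mid [0.52260793 0.08135652 0.232     ] 0.10282524867859363 -13.296433085887983
sc [0.58387891 0.06809916 0.232     ] [0.47377453 0.09619497 0.232     ] [0.52114526 0.08489081 0.232     ] mid [0.52882672 0.08214706 0.232     ] 0.11363251154983281 -14.314932628329082
tumbler [ 0.68030288 -0.02961058  0.11      ] mill [0.36979615 0.19298324 0.162     ]
handles [0.65639539 0.13500599 0.108     ] [0.4017833  0.03236161 0.108     ] valve [0.57886998 0.10461821 0.176     ]
```

Both views agree: the knob centre is at about (0.523, 0.083) with a yaw of about -13.5°, the end spacing comes out at 103 mm against the true 104, and the handles' midpoint matches. The tumbler (0.68,-0.03) and mill (0.37,0.19) are off the path. Moving above the knob.

```bash
python3 -m crank '{"dr":[[0,0,0],[0,0,0],[0,0,0],[0,0,0],[0,0,0]],"delta_pos":[[30,-34,-30],[70,-78,-60],[110,-122,-60],[150,-166,-60],[185,-206,-60]],"grip":[0,0,0,0,0]}'
python3 -m crank '{"dr":[[0,0,0],[0,0,0],[0,0,0],[0,0,0],[0,0,0]],"delta_pos":[[37,-41,0],[74,-82,0],[111,-123,0],[148,-164,0],[185,-206,0]],"grip":[0,0,0,0,0]}'
python3 -m crank '{"dr":[[0,0,0.15],[0,0,0.3],[0,0,0.45],[0,0,0.578],[0,0,0.578]],"delta_pos":[[37,-41,0],[74,-82,0],[111,-123,0],[150,-165,0],[150,-165,0]],"grip":[0,0,0,0,0]}'
```

```text
time_s: 0.72
position: [0.3322, -0.3774, 0.4644]
tool_rot: [0.985, 0.171, 0.0, -0.0]
wrist_force: [0.3, 0.0, 0.9]
grip_width: 0.999
finger_force: 0.0
time_s: 1.35
position: [0.437, -0.1216, 0.4644]
tool_rot: [0.985, 0.17, -0.0, 0.0]
wrist_force: [0.3, -0.5, 0.7]
grip_width: 1.002
finger_force: 0.0
time_s: 1.98
position: [0.5233, 0.0857, 0.4638]
tool_rot: [0.993, -0.115, -0.001, -0.0]
wrist_force: [0.1, 0.1, -0.1]
grip_width: 1.003
finger_force: 0.0
```

```bash
python3 -m crank '{"dr":[[0,0,0],[0,0,0],[0,0,0],[0,0,0]],"delta_pos":[[0,2.5,30],[0,2.5,60],[0,2.5,91],[0,2.5,91]],"grip":[0,0,0,0]}'
python3 - <<'E'
from rig import ctrl
import cv2,numpy as np
o=[]
for n,(y,x) in dict(scene=(100,220),top=(130,130)).items():
    f=ctrl.grab_frame(n)["image"][y:y+150,x:x+130]; o.append(cv2.resize(f,None,fx=3,fy=3,interpolation=cv2.INTER_CUBIC))
cv2.imwrite("pics/c2.png",np.hstack(o))
s=ctrl.get_state();print(s["position"],s["wrist_force"],s["torque"])
E
```

```text
time_s: 2.48
position: [0.5204, 0.079, 0.3705]
tool_rot: [0.993, -0.117, -0.003, 0.001]
wrist_force: [-0.0, -0.6, 0.6]
grip_width: 1.001
finger_force: 0.0
[0.52205259 0.07940468 0.37412761] [0.159066   0.77642821 0.06153506] [0.01892833 0.00659092 0.02176521]
```

View pics/c2.png

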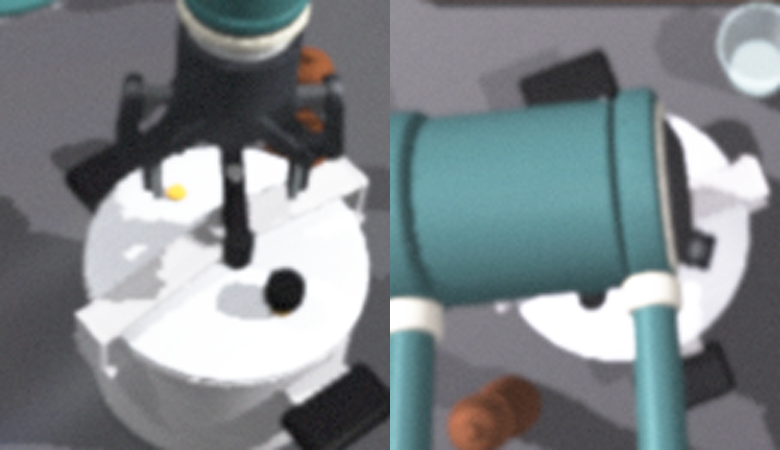

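The fingers straddle the knob: finger tips at crop x 152 and 297, knob bar at 235. The knob is about 4 mm to the +y side. Correcting that, then closing.

```bash
python3 -m crank '{"dr":[[0,0,0],[0,0,0],[0,0,0],[0,0,0],[0,0,0]],"delta_pos":[[0,-3.5,0],[0,-3.5,0],[0,-3.5,0],[0,-3.5,0],[0,-3.5,0]],"grip":[0,0,0.5,0.7,0.8]}'
python3 -m crank '{"dr":[[0,0,0],[0,0,0],[0,0,0],[0,0,0],[0,0,0]],"delta_pos":[[0,0,0],[0,0,0],[0,0,0],[0,0,0],[0,0,0]],"grip":[1,1,1,1,1]}'
python3 -c "
from rig import ctrl
s=ctrl.get_state();print(s)"
```

```text
time_s: 3.2
position: [0.5229, 0.0835, 0.3737]
tool_rot: [0.993, -0.117, -0.0, 0.0]
wrist_force: [0.4, -0.1, -0.4]
grip_width: 0.375
finger_force: 0.0
time_s: 3.82
position: [0.523, 0.0839, 0.3739]
tool_rot: [0.993, -0.117, 0.0, -0.001]
wrist_force: [-0.3, 5.3, 2.2]
grip_width: 0.177
finger_force: 59.2
{'time_s': 3.825, 'joints': array([1.11716271e-01, 1.06540027e-02, 1.94830332e+00, 1.26511399e-03,
       1.18203910e+00, 1.91722087e+00]), 'dq': array([ 0.00055265, -0.00111017, -0.00097677, -0.00289634, -0.00053343,
       -0.00086422]), 'joint_torque': array([-2.78161392e+00, -3.58314764e+01, -3.47076523e+01, -1.49645101e+00,
        2.67744502e-01, -2.45748473e-03]), 'position': array([0.52301029, 0.08393458, 0.37387598]), 'tool_rot': array([ 9.93093607e-01, -1.17322870e-01,  1.57392097e-04, -6.37828334e-04]), 'wrist_force': array([-0.33607718,  5.29996325,  2.1819986 ]), 'torque': array([ 0.73971018, -0.0066675 , -0.00931582]), 'finger_force': 59.187167286872864, 'grip_width': 0.17727594519312975}
```

```bash
python3 -m crank '{"dr":[[0,0,0.02],[0,0,0.04],[0,0,0.06],[0,0,0.06]],"delta_pos":[[0,0,0],[0,0,0],[0,0,0],[0,0,0]],"grip":[1,1,1,1]}'
python3 -c "
from rig import ctrl
s=ctrl.get_state();print(s['torque'],s['joint_torque'][5],s['wrist_force'],s['joints'][5],s['tool_rot'])"
```

```text
time_s: 4.32
position: [0.523, 0.084, 0.3739]
tool_rot: [0.989, -0.147, 0.0, -0.001]
wrist_force: [0.9, 5.7, 1.2]
grip_width: 0.177
finger_force: 59.2
[ 0.70764053 -0.06802235  0.28004138] 0.3271453455090523 [0.91034282 5.73417313 1.19577081] 1.9768014343600602 [ 9.89173566e-01 -1.46749173e-01  1.47475147e-04 -5.60980671e-04]
```

The readings show 0.3 Nm at 0.06 rad, matching the 5 Nm/rad spring, so the grip isn't slipping. Going on to about 0.125 rad and holding.

```bash
python3 -m crank '{"dr":[[0,0,0.02],[0,0,0.04],[0,0,0.065],[0,0,0.065],[0,0,0.065]],"delta_pos":[[0,0,0],[0,0,0],[0,0,0],[0,0,0],[0,0,0]],"grip":[1,1,1,1,1]}'
python3 -c "
from rig import ctrl
s=ctrl.get_state();print(s['torque'],s['joint_torque'][5],s['joints'][5])"
```

```text
time_s: 4.95
position: [0.523, 0.084, 0.3738]
tool_rot: [0.984, -0.178, 0.0, -0.0]
wrist_force: [0.3, 5.3, 1.0]
grip_width: 0.176
finger_force: 59.4
[ 0.69663175 -0.02636945  0.54362219] 0.5759270489215851 2.041003520711019
```

```bash
H='' ; python3 -m crank '{"dr":[[0,0,0.005],[0,0,0.005],[0,0,0.005],[0,0,0.005],[0,0,0.005]],"delta_pos":[[0,0,0],[0,0,0],[0,0,0],[0,0,0],[0,0,0]],"grip":[1,1,1,1,1]}'
python3 -m crank '{"dr":[[0,0,0],[0,0,0],[0,0,0],[0,0,0],[0,0,0]],"delta_pos":[[0,0,0],[0,0,0],[0,0,0],[0,0,0],[0,0,0]],"grip":[1,1,1,1,1]}'
python3 -m crank '{"dr":[[0,0,0],[0,0,0],[0,0,0],[0,0,0],[0,0,0]],"delta_pos":[[0,0,0],[0,0,0],[0,0,0],[0,0,0],[0,0,0]],"grip":[1,1,1,1,1]}'
python3 -m crank '{"dr":[[0,0,0],[0,0,0],[0,0,0]],"delta_pos":[[0,0,0],[0,0,0],[0,0,0]],"grip":[1,1,1]}'
python3 -c "
from rig import ctrl
s=ctrl.get_state();print(s['torque'],s['joint_torque'][5],s['joints'][5])"
```

```text
time_s: 5.58
position: [0.523, 0.084, 0.3738]
tool_rot: [0.984, -0.181, 0.0, -0.0]
wrist_force: [1.2, 5.3, 1.3]
grip_width: 0.18
finger_force: 59.4
time_s: 6.2
position: [0.523, 0.084, 0.3738]
tool_rot: [0.984, -0.181, 0.0, -0.0]
wrist_force: [0.1, 4.7, 0.8]
grip_width: 0.182
finger_force: 59.4
time_s: 6.82
position: [0.523, 0.084, 0.3738]
tool_rot: [0.984, -0.181, 0.0, -0.0]
wrist_force: [0.1, 5.4, 0.4]
grip_width: 0.175
finger_force: 59.4
time_s: 7.2
position: [0.523, 0.084, 0.3738]
tool_rot: [0.984, -0.181, 0.0, -0.0]
wrist_force: [0.4, 5.3, 0.1]
grip_width: 0.179
finger_force: 59.4
[0.75552325 0.01044377 0.61698468] 0.5983667448163033 2.0459567408640753
```

The torque stayed at 0.6 Nm for more than 2 s with no drop, so the screw didn't turn. Unwinding the full 0.13 rad next, then checking the torque before letting go.

```bash
python3 -m crank '{"dr":[[0,0,-0.03],[0,0,-0.07],[0,0,-0.11],[0,0,-0.13],[0,0,-0.13]],"delta_pos":[[0,0,0],[0,0,0],[0,0,0],[0,0,0],[0,0,0]],"grip":[1,1,1,1,1]}'
python3 -c "
from rig import ctrl
s=ctrl.get_state();print(s['torque'],s['joint_torque'][5],s['joints'][5])"
python3 -m crank '{"dr":[[0,0,0],[0,0,0],[0,0,0],[0,0,0],[0,0,0]],"delta_pos":[[0,0,0],[0,0,0],[0,0,0],[0,0,0],[0,0,0]],"grip":[0.7,0.5,0,0,0]}'
python3 -m crank '{"dr":[[0,0,0],[0,0,0],[0,0,0],[0,0,0],[0,0,0]],"delta_pos":[[0,0,0],[0,0,0],[0,0,-30],[0,0,-70],[0,0,-110]],"grip":[0,0,0,0,0]}'
```

```text
time_s: 7.82
position: [0.523, 0.0839, 0.3738]
tool_rot: [0.993, -0.117, 0.0, -0.001]
wrist_force: [0.3, 5.3, 0.1]
grip_width: 0.174
finger_force: 59.2
[ 0.66719197 -0.02728691 -0.00609973] -0.05565721308812499 1.917077428232308
time_s: 8.45
position: [0.5229, 0.0834, 0.3737]
tool_rot: [0.993, -0.117, -0.0, 0.0]
wrist_force: [0.2, 0.0, 0.7]
grip_width: 0.998
finger_force: 0.0
time_s: 9.07
position: [0.5228, 0.0834, 0.4846]
tool_rot: [0.993, -0.117, -0.0, 0.0]
wrist_force: [0.4, -0.2, 0.2]
grip_width: 0.999
finger_force: 0.0
```

```bash
python3 -m crank '{"dr":[[0,0,0],[0,0,0],[0,0,0],[0,0,0],[0,0,0]],"delta_pos":[[0,0,0],[0,0,0],[0,0,0],[0,0,0],[0,0,0]],"grip":[0,0,0,0,0]}'
python3 - <<'E'
from rig import ctrl
import cv2
cv2.imwrite("pics/end.png",ctrl.grab_frame("scene")["image"])
E
```

```text
time_s: 9.7
position: [0.5228, 0.0834, 0.4828]
tool_rot: [0.993, -0.117, -0.001, 0.0]
wrist_force: [-0.2, -0.3, 0.2]
grip_width: 0.999
finger_force: 0.0
```

View pics/end.png

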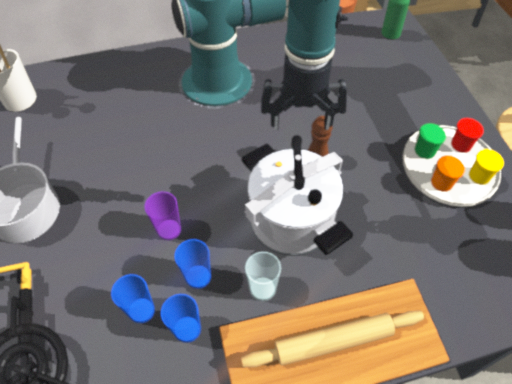

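The knob is free and back at its starting angle, spanning (296,140) to (299,186). The tumbler (263,275) and mill (320,135) haven't moved, and the gripper is clear of everything.

```bash
python3 -c "
from rig import ctrl
print(ctrl.hand_in())"
```

```text
the job is handed in; nothing more can be done
None
```

I wrung the knob clockwise to about 0.6 Nm and held it there for over 2 s with no sign of the screw turning. I then let it go free at its starting angle, with the tumbler and mill untouched, and handed the job in; no verdict came back.

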